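Turn a bearing-housing cap over into its kit pocket

TASK

First take the stray bearing out of the pocket of the plywood kit block and lay it flat in the steel bin. Then turn the housing cap, which lies on its crown, the right way up and seat it fully home in that pocket, joint face (the side with the half-round bore) down. Neither part may be dropped or left to topple over, and leave the other stock on the bench where it is.

Things in the scene. Friction and masses are not known exactly. Their poses are not given: they have to be found in the camera images.
- cap: Loose grey cast bearing-housing cap, 0.65 kg: 90 mm long (x), 60 mm wide (y; flat parallel sides, grippable at any tilt), 58 mm high (z). Origin: centre of the flat joint face, +z to the crown. A half-round bore, radius 22, runs along y in the joint face. End faces flat for z = 0 to 46 mm: it can stand on either end, 90 mm tall. It starts crown down (+z down). Same either way round.
- cap_crown (a point): Centre of the cap's flat crown (66 x 60 mm), 58 mm from the joint face; axes as the cap. 45-degree shoulders, 12 mm, join the crown to the end faces. The centre of mass lies 32 mm above the joint face, on the cap's z axis.
- kit_block: Fixed plywood block 170 x 130 mm (x, y), 22 mm high, lying on the bench; origin: centre of its underside. One rectangular pocket in the middle of its top, 96 mm along x, 66 mm along y, 10 mm deep (3 mm of play all round the cap).
- pocket (a point): Centre of the pocket's floor, 12 mm above the bench and 10 mm below the block's top; axes as the kit block (x along the pocket's 96 mm).
- bearing: Loose steel ball bearing, a ring of 56 mm outer diameter, 30 mm high, bore about 25 mm, about 0.35 kg, lying flat in the pocket at the start, so it stands 20 mm out of it; origin: centre of its underside, z its axis.
- bin: Fixed low open bin of dark steel sheet, 160 x 150 mm (x, y) outside, walls 40 mm high and 5 mm thick; origin: centre of its underside.
- bin_in (a point): Centre of the bin's inner floor, 5 mm above the bench; axes as the bin.
- tin: Bystander: round steel tin, diameter 72 mm, 90 mm high, standing; origin at the centre of its foot.
- carton: Bystander: cardboard box 70 x 110 x 60 mm (x, y, z); origin at the centre of its underside.
- wrapped_roll: Bystander: paper-wrapped roll standing up, diameter 72 mm, 75 mm high; origin at the centre of its foot.
- spanner: Bystander: steel spanner 180 mm long lying flat along its own x; origin at the middle of its underside.
Mind the look-alikes: they are no part of the job. Of the things like the bearing, leave any that is yellow; of the rest the smaller one is meant.

How it is judged:
By the outcome, as a careful person would: the job done as asked, in the order asked, and still so for the second after the job is handed in, with the robot touching nothing.
It also fails if it takes over 72 s, if anything falls off the work surface, if the arm or the gripper's body presses on something with over 40 N, if the wrist force passes 120 N, or if a joint passes its speed limit or range.

ROBOT

A 6-joint arm with a two-finger parallel gripper is mounted at the origin on the work surface. World frame = base frame: x ahead of the robot, y to its left, z up, the work surface at z = 0. Lengths are in m, angles in rad, forces in N, time in s.
With the tool pointing down it reaches from about 0.35 to 0.775 m from the base axis. Payload 7.3 kg.
Tool frame: the origin (TCP) lies on the front face of the gripper's body, between the roots of the fingers; the fingertips stand ahead of it and the grasp point (between the pads) lies 47 mm ahead of it (finger_overhang is the z of the fingertips in the tool frame, in m); z points along the fingers, y is the line along which they close (so a half turn about z gives the same grasp; the last joint's range is limited). The gripper opens to 92 mm and grips with 3 to 60 N. Pads are 19 mm wide; open, the fingers measure 130 mm over their backs; the gripper's body (75 mm by 190 mm) begins 47 mm behind the grasp point.
Start: joints at [-1.339, 0.342, 1.524, -0, 1.275, -0.146], TCP at [0.194, -0.488, 0.292] pointing down, gripper open.
Joint ranges: [-2.53, 2.53], [-0.77, 2.02], [0.04, 2.7], [-1, 4.14], [0.28, 2.66], [-3.11, 3.11]. Speed limits (rad/s): [2.57, 2.57, 3.14, 3.14, 3.14, 3.14].

INTERFACE

Orientations are given as [roll, pitch, yaw] about the fixed x, y, z axes, in that order (R = Rz(yaw) Ry(pitch) Rx(roll)).
In Python, from cell import * gives the robot as it stands. The module is installed in compiled form; this text tells all that it offers.
- The arm moves only by the tool arm_command, never from a script. Its argument "series" is a list of rows, each an object of numbers: "x", "y", "z": the shift along the tool's x, y, z in mm; "rx", "ry", "rz": the turn, a rotation vector about the tool's x, y, z in degrees. A call has 1 to 20 rows; each row is the pose to reach, as a shift and turn from the pose commanded when the call began, along the tool's axes at that moment; what a row does not reach only later rows make up. A row lasts 1/10 s, in which the tool goes at most 50 mm and 8.59 degrees, less where a joint would pass 70% of its speed; a pose out of reach is approached as far as the arm can. A call with a gripper value outside its range is refused whole. "hand" is the finger opening in mm, from 0 to 91.8, set as the call begins (left out, the last holds). The fingers move at their own pace and stop on an object; "squeeze" is the grip in N (left out, the last holds). Time passes only in rows, so rows that repeat a pose let the fingers close. It gives the time, the measured TCP pose, the force, the opening and the grip force at its end, in the units of the state.
- observe(): the state, without advancing time (a new reading comes with each control period).
- read_camera(name): name is "scene" or "top" or "wrist"; returns a dict with "pixels" (384x512x3 uint8, blue, green, red), "K" (3x3 intrinsics, pixels), "rvec" (rotation vector, rad) and "tvec" (3), from world to camera coordinates, as OpenCV has them. Camera axes: x right, y down, z forward; pixel columns grow to the right and rows downward; lengths in m; the calibration is good to about 2 mm. A picture is of the moment at which its call begins. There is no depth.
- hand_in(): hands the job in; it is judged then, once.
Trained networks look in a picture, given as the dict that the camera call returned (one of the last four; its "shot" number tells which), for a name from the list of things; names that differ only in an ending like _2 or _b are one class to them, and where a whole thing is asked for, a point or a joint stands for the part that bears it (a point fixed in the world has none). Each returns a list of dicts, best first, with "confidence" (0 to 1); they miss things now and then, are a little off and sometimes report something else, mostly with a low value. They report only what shows in the picture. A call takes as long as a camera call. They do not tell look-alikes from the thing itself.
- boxes_of(picture, query): "point" ([x, y, z] in m, in world coordinates, good to about 4 mm: the middle of the surface that is visible of it).
- trace(picture, query): "pixels" (384x512 bool, what is visible of it).
- mark_of(picture, query): "point" ([x, y, z] in m, in world coordinates, good to about 4 mm: a listed point, or the origin of a listed thing).
The state is a dict: "time": time; "qpos": joint angles; "qvel": joint speeds; "joint_efforts": joint torques, N m; "tool_pos": TCP position; "tool_rot": TCP orientation; "contact_force": force on the tool from outside, world axes, zero at the start; "torque": the same for the moment, N m; "opening": finger opening in m; "grip_force": force on a finger pad.
Only numpy, scipy, OpenCV 4.12 (cv2) and the standard library are available. Lean on these libraries where they do the work, as an engineer would, in place of code of your own. Each camera call takes 0.05 s, during which the arm holds its last target. There are 200 camera calls.

## Working session

There is one attempt and no reset: what is moved stays moved. The work goes in short steps, Python scripts to look and compute and a tool call to move; the robot and the scene stay as the last step left them, time stands still between calls to the robot, and variables do not carry over. Pictures are saved under pics/ and viewed, at most 10 in all, crops included, and the job is handed in when it is done.

Besides the shell and the picture viewer there is one more tool, called after "Emit:" as a command line: name --argument value ..., lists and objects as JSON in quotes. arm_command: Moves the arm, as the interface text tells. Its arguments: {"type":"object","properties":{"series":{"type":"array"},"hand":{"type":"number"},"squeeze":{"type":"number"}},"required":["series"]}

```bash
mkdir -p pics; cat > h.py <<'E'
from cell import *
import numpy as np, cv2
from scipy.spatial.transform import Rotation as R
def proj(p,P): return cv2.projectPoints(np.array(P,float).reshape(-1,1,3),p["rvec"],p["tvec"],p["K"],None)[0].reshape(-1,2)
def ray(p,uv):
    Rm=cv2.Rodrigues(np.array(p["rvec"],float))[0]; t=np.array(p["tvec"],float).ravel()
    d=Rm.T@np.linalg.inv(p["K"])@np.array([uv[0],uv[1],1.]); return -Rm.T@t,d
def atz(p,uv,z):
    o,d=ray(p,uv); return o+d*(z-o[2])/d[2]
def tri(obs):
    A=np.zeros((3,3));b=np.zeros(3)
    for p,uv in obs:
        o,d=ray(p,uv);d=d/np.linalg.norm(d);M=np.eye(3)-np.outer(d,d);A+=M;b+=M@o
    return np.linalg.solve(A,b)
E
python3 - <<'E'
from h import *
s=observe();print(s)
a=read_camera("scene");b=read_camera("top")
cv2.imwrite("pics/scene0.png",a["pixels"]);cv2.imwrite("pics/top0.png",b["pixels"])
for n,p in(("scene",a),("top",b)):
  for q in["cap","kit_block","bearing","bin","tin","carton","wrapped_roll","spanner"]:
    for f in(boxes_of,mark_of):
      for r in f(p,q):
        if r["confidence"]>.2: print(n,f.__name__,q,np.round(r["point"],3),round(r["confidence"],2),np.round(proj(p,r["point"])[0]))
E
```

```text
{'time': 0.0, 'qpos': array([-1.33900001e+00,  3.42705627e-01,  1.52497079e+00,  4.78853567e-06,
        1.27541571e+00, -1.46022478e-01]), 'qvel': array([-0.0006629 ,  0.00062857, -0.00033257, -0.0006979 , -0.00185556,
        0.00106977]), 'joint_efforts': array([-8.28577104e-04, -4.31244457e+01, -2.44216204e+01,  7.17143691e-02,
        5.60430670e-02, -1.42741069e-04]), 'tool_pos': array([ 0.19361188, -0.48767903,  0.2915699 ]), 'tool_rot': array([-3.14010980e+00, -2.22709911e-04,  3.77817229e-01]), 'contact_force': array([-0.21016554,  0.39875326, -0.56675707]), 'torque': array([-0.03274641, -0.01814424,  0.03138022]), 'grip_force': 0.0, 'opening': 0.09214014879021831}
scene call cap [0.522 0.03  0.033] 0.69 [274. 194.]
scene call cap [0.713 0.297 0.006] 0.37 [374. 211.]
scene call cap [0.506 0.027 0.049] 0.57 [271. 187.]
scene call cap [ 0.513 -0.306  0.012] 0.51 [175. 223.]
scene call kit_block [ 0.544 -0.319  0.023] 0.8 [174. 227.]
scene call kit_block [ 0.516 -0.306  0.   ] 0.83 [176. 227.]
scene call bearing [ 0.531 -0.309  0.04 ] 0.69 [175. 220.]
scene call bearing [ 0.376
[... 1402 characters left out ...]
earing [ 0.514 -0.3    0.015] 0.61 [322. 204.]
top call bin [0.522 0.257 0.006] 0.89 [149. 203.]
top call bin [0.522 0.253 0.004] 0.71 [150. 202.]
top call tin [ 0.736 -0.084  0.088] 0.72 [254. 131.]
top call tin [0.748 0.088 0.06 ] 0.59 [200. 129.]
top call tin [ 0.744 -0.085 -0.003] 0.96 [255. 134.]
top call carton [0.748 0.09  0.062] 0.78 [199. 129.]
top call carton [0.751 0.094 0.001] 0.9 [200. 132.]
top call wrapped_roll [ 0.719 -0.266  0.07 ] 0.63 [313. 137.]
top call wrapped_roll [ 0.722 -0.267  0.001] 0.57 [311. 140.]
top call wrapped_roll [0.502 0.029 0.057] 0.4 [218. 207.]
top call spanner [0.712 0.306 0.003] 0.55 [135. 144.]
top call spanner [ 0.707  0.298 -0.005] 0.68 [138. 146.]
```

View pics/scene0.png

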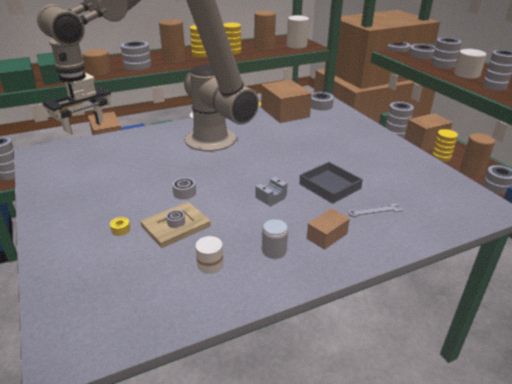

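View pics/top0.png

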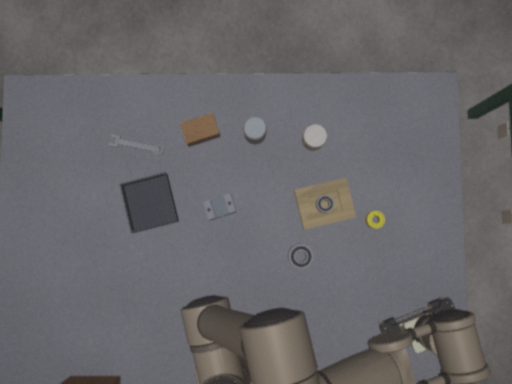

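The scene view shows the cap at (271,190) with its bore up, the bin at (330,182), and the kit block at (176,224). Bearing look-alikes in the top view:
- (325,203): small grey ring in the pocket
- (301,256): larger grey ring on the bench
- (376,219): yellow ring

By the description, I choose the small grey one at (325,203). Next I'll move over the block for a close crop.

Emit:
arm_command --series '[{"x": 290, "y": -75}, {"x": 290, "y": -75}, {"x": 290, "y": -75}, {"x": 290, "y": -75}, {"x": 290, "y": -75}, {"x": 290, "y": -75}, {"x": 290, "y": -75}, {"x": 290, "y": -75}, {"x": 290, "y": -75}]' --hand 91.8

```text
invalid input
```

```bash
cat >> h.py <<'E'
def st():
    s=observe(); print("t",round(s["time"],2),"q",np.round(s["qpos"],4).tolist(),"p",np.round(s["tool_pos"],4).tolist(),"r",np.round(s["tool_rot"],4).tolist(),"F",np.round(s["contact_force"],1),"op",round(s["opening"],4),"g",round(s["grip_force"],1)); return s
def rect(p,q,near,z=None):
    out=[]
    for r in trace(p,q):
        c=cv2.findContours(r["pixels"].astype(np.uint8),cv2.RETR_EXTERNAL,cv2.CHAIN_APPROX_NONE)[0]
        if not c: continue
        c=max(c,key=cv2.contourArea)[:,0,:].astype(float)
        g=np.array([atz(p,u,z)[:2] for u in c],np.float32)*1000
        (m,sz,an)=cv2.minAreaRect(g); out.append((round(r["confidence"],2),np.round(m,1),np.round(sz,1),round(an,1)))
    return out
E
python3 - <<'E'
from h import *
import cell; print([ (k,getattr(cell,k)) for k in dir(cell) if k in("finger_overhang",)])
st(); w=read_camera("wrist"); cv2.imwrite("pics/w1.png",w["pixels"]); print(w["K"],w["tvec"],ray(w,(256,192)))
for q,z in(("kit_block",.022),("bearing",.042)): print(q,rect(w,q,None,z),[(np.round(r["point"],3),round(r["confidence"],2)) for r in mark_of(w,q)])
E
```

```text
[('finger_overhang', 0.0655)]
t 1.7 q [-1.339, 0.342, 1.5241, -0.0, 1.2754, -0.146] p [0.1937, -0.488, 0.2922] r [3.1415, 0.0, 0.3778] F [-0.6  0.3 -0.1] op 0.0918 g 0.0
[[294.86317507   0.         256.32871843]
 [  0.         294.86317507 184.97957668]
 [  0.           0.           1.        ]] [-0.52389842 -0.03242234  0.38998547] (array([ 0.25791208, -0.46156611,  0.38476943]), array([-0.26274338, -0.10234194, -0.95971879]))
kit_block [] []
bearing [] []
```

View pics/w1.png

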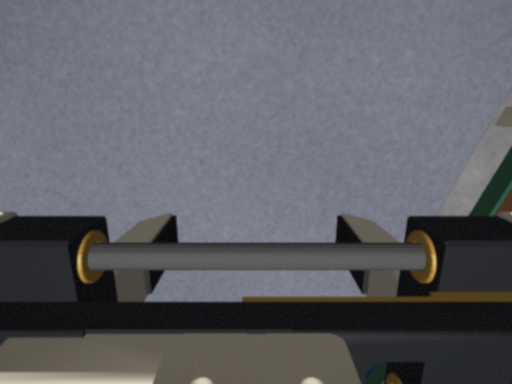

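The wrist picture shows only bare bench, with the fingers at rows 215–300, because the move was refused. I'll retry with a plainer call.

Emit:
arm_command --series '[{"x": 40, "y": -10, "z": 0, "rx": 0, "ry": 0, "rz": 0}, {"x": 80, "y": -20, "z": 0, "rx": 0, "ry": 0, "rz": 0}, {"x": 120, "y": -30, "z": 0, "rx": 0, "ry": 0, "rz": 0}, {"x": 160, "y": -40, "z": 0, "rx": 0, "ry": 0, "rz": 0}, {"x": 200, "y": -50, "z": 0, "rx": 0, "ry": 0, "rz": 0}, {"x": 230, "y": -60, "z": 0, "rx": 0, "ry": 0, "rz": 0}, {"x": 230, "y": -60, "z": 0, "rx": 0, "ry": 0, "rz": 0}]'

```text
time: 2.65
tool_pos: [0.3877, -0.345, 0.2923]
tool_rot: [-3.141, -0.001, 0.382]
contact_force: [-0.0, -0.7, -0.5]
opening: 0.0918
grip_force: 0.0
```

```bash
python3 - <<'E'
from h import *
st(); w=read_camera("wrist"); cv2.imwrite("pics/w2.png",w["pixels"])
for q,z in(("kit_block",.022),("bearing",.042)): print(q,rect(w,q,None,z),[(np.round(r["point"],3),round(r["confidence"],2)) for r in mark_of(w,q)])
E
```

```text
t 2.65 q [-0.8754, 0.3308, 1.5405, 0.0011, 1.2701, 0.3129] p [0.3877, -0.345, 0.2923] r [-3.1414, -0.001, 0.3822] F [-0.  -0.7 -0.5] op 0.0918 g 0.0
kit_block [(0.69, array([ 513.7, -304.3]), array([127.1, 171.3]), 12.7)] [(array([ 0.516, -0.308, -0.004]), 0.94)]
bearing [(0.9, array([ 355.2, -226.2]), array([76.4, 87.3]), 63.5), (0.84, array([ 512.8, -301.5]), array([55.5, 57. ]), 86.7), (0.66, array([ 463.2, -452.5]), array([53. , 60.7]), 21.9)] [(array([ 0.354, -0.227, -0.002]), 0.97), (array([ 0.513, -0.305,  0.015]), 0.65), (array([ 0.466, -0.466,  0.002]), 0.57)]
```

View pics/w2.png

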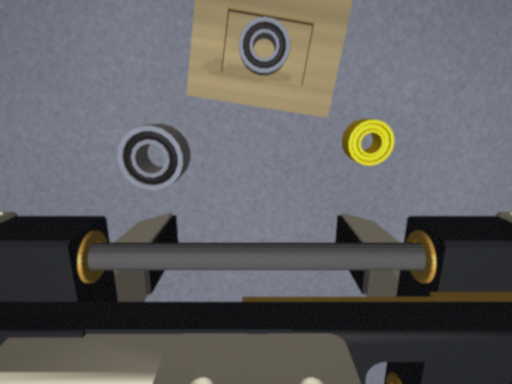

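The crop confirms it: the small grey bearing is in the pocket at (264,46), the larger grey one is on the bench at (152,156), and the yellow one is at (370,142). I'm taking the pocket one. Next I'll take a second, closer view.

Emit:
arm_command --series '[{"x": 63, "y": 7, "z": 60}, {"x": 63, "y": 7, "z": 60}, {"x": 63, "y": 7, "z": 60}]' --hand 80

```text
invalid input
```

```bash
python3 - <<'E'
from h import *
st(); w=read_camera("wrist"); cv2.imwrite("pics/w3.png",w["pixels"])
for q,z in(("kit_block",.022),("bearing",.042)): print(q,rect(w,q,None,z),[(np.round(r["point"],3),round(r["confidence"],2)) for r in mark_of(w,q)])
# heights: radius of ring in both views gives z by triangulating the mask centroids
t=read_camera("top")
C=[]
for p in(w,t):
    for r in trace(p,"bearing"):
        m=r["pixels"]; yx=np.argwhere(m).mean(0)[::-1]
        g=atz(p,yx,.04)
        if np.hypot(*(g[:2]-[.514,-.302]))<.05: C.append((p,yx)); print(r["confidence"],yx,g)
print(tri(C))
E
```

```text
t 2.9 q [-0.8834, 0.3306, 1.5411, -0.0004, 1.2699, 0.3111] p [0.3845, -0.3481, 0.2922] r [3.1415, 0.0003, 0.3764] F [ 0.3  0.9 -1. ] op 0.0918 g 0.0
kit_block [(0.92, array([ 511.3, -305.2]), array([120.4, 170.2]), 13.1)] [(array([ 0.518, -0.305, -0.001]), 0.87)]
bearing [(0.61, array([ 462.7, -453. ]), array([52.6, 60.4]), 21.5), (0.58, array([ 512.6, -302.4]), array([57.5, 54.4]), 21.5)] [(array([ 0.513, -0.306,  0.013]), 0.89), (array([ 0.464, -0.462,  0.002]), 0.65)]
0.58 [261.55833333  40.03101852] [ 0.51401859 -0.30188949  0.04      ]
0.62 [325.36363636 203.32620321] [ 0.51417756 -0.30498658  0.04      ]
[ 0.51271805 -0.30293688  0.05082123]
```

Emit:
arm_command --series '[{"x": 40, "y": 4, "z": 40, "rx": 0, "ry": 0, "rz": 0}, {"x": 67, "y": 6, "z": 60, "rx": 0, "ry": 0, "rz": 0}, {"x": 67, "y": 6, "z": 60, "rx": 0, "ry": 0, "rz": 0}, {"x": 67, "y": 6, "z": 60, "rx": 0, "ry": 0, "rz": 0}]' --hand 80

```text
time: 3.7
tool_pos: [0.45, -0.3279, 0.2317]
tool_rot: [-3.14, 0.001, 0.379]
contact_force: [-0.4, 0.5, 0.3]
opening: 0.0802
grip_force: 0.0
```

```bash
python3 - <<'E'
from h import *
st(); w=read_camera("wrist"); cv2.imwrite("pics/w3.png",w["pixels"])
for q,z in(("kit_block",.022),("bearing",.042)): print(q,rect(w,q,None,z),[(np.round(r["point"],3),round(r["confidence"],2)) for r in mark_of(w,q)])
t=read_camera("top"); s=read_camera("scene")
C=[]
for p in(w,t,s):
    for r in trace(p,"bearing"):
        yx=np.argwhere(r["pixels"]).mean(0)[::-1]
        g=atz(p,yx,.04)
        if np.hypot(*(g[:2]-[.514,-.302]))<.05: C.append((p,yx)); print(r["confidence"],yx,g)
print(tri(C))
E
```

```text
t 3.7 q [-0.7673, 0.4541, 1.5255, -0.0004, 1.1634, 0.4244] p [0.45, -0.3279, 0.2317] r [-3.1404, 0.001, 0.3793] F [-0.4  0.5  0.3] op 0.0802 g 0.0
kit_block [(0.97, array([ 515.6, -303.9]), array([131. , 170.9]), 13.1)] [(array([ 0.518, -0.304,  0.002]), 0.89)]
bearing [(0.89, array([ 514.3, -302. ]), array([53.5, 54.6]), 21.7), (0.88, array([ 374.1, -223. ]), array([49.3, 76.9]), 51.4), (0.86, array([ 469.9, -447.5]), array([62.1, 47.9]), 80.1)] [(array([ 0.353, -0.23 , -0.001]), 0.83), (array([ 0.514, -0.302,  0.013]), 0.56)]
0.89 [257.06675063 104.76490344] [ 0.51502391 -0.30134836  0.04      ]
0.72 [319.48297429 198.77067408] [ 0.52856686 -0.28683494  0.04      ]
0.66 [324.80081301 203.26829268] [ 0.514367   -0.30323017  0.04      ]
0.81 [175.         218.82867133] [ 0.52830835 -0.30847713  0.04      ]
[ 0.51918027 -0.29998325  0.03137762]
```

Emit:
arm_command --series '[{"x": 45, "y": 0, "z": 20, "rx": 0, "ry": 0, "rz": 0}, {"x": 70, "y": 0, "z": 60, "rx": 0, "ry": 0, "rz": 0}, {"x": 70, "y": 0, "z": 100, "rx": 0, "ry": 0, "rz": 0}, {"x": 70, "y": 0, "z": 125, "rx": 0, "ry": 0, "rz": 0}, {"x": 70, "y": 0, "z": 140, "rx": 0, "ry": 0, "rz": 0}, {"x": 70, "y": 0, "z": 140, "rx": 0, "ry": 0, "rz": 0}, {"x": 70, "y": 0, "z": 140, "rx": 0, "ry": 0, "rz": 0}]'

```text
time: 4.9
tool_pos: [0.5151, -0.3027, 0.0926]
tool_rot: [3.141, -0.0, 0.378]
contact_force: [-1.2, 0.6, -0.1]
opening: 0.0803
grip_force: 0.0
```

Emit:
arm_command --series '[{"x": 0, "y": 0, "z": 0, "rx": 0, "ry": 0, "rz": 0}, {"x": 0, "y": 0, "z": 0, "rx": 0, "ry": 0, "rz": 0}, {"x": 0, "y": 0, "z": 0, "rx": 0, "ry": 0, "rz": 0}, {"x": 0, "y": 0, "z": 0, "rx": 0, "ry": 0, "rz": 0}, {"x": 0, "y": 0, "z": 0, "rx": 0, "ry": 0, "rz": 0}, {"x": 0, "y": 0, "z": 0, "rx": 0, "ry": 0, "rz": 0}, {"x": 0, "y": 0, "z": 0, "rx": 0, "ry": 0, "rz": 0}]' --hand 40 --squeeze 35

```text
time: 5.6
tool_pos: [0.5151, -0.3026, 0.093]
tool_rot: [3.141, -0.001, 0.378]
contact_force: [0.0, 1.0, 6.0]
opening: 0.0557
grip_force: 35.0
```

Emit:
arm_command --series '[{"x": 0, "y": 0, "z": -15, "rx": 0, "ry": 0, "rz": 0}, {"x": 0, "y": 0, "z": -40, "rx": 0, "ry": 0, "rz": 0}, {"x": 0, "y": 0, "z": -80, "rx": 0, "ry": 0, "rz": 0}, {"x": 0, "y": 0, "z": -115, "rx": 0, "ry": 0, "rz": 0}, {"x": 0, "y": 0, "z": -130, "rx": 0, "ry": 0, "rz": 0}, {"x": 0, "y": 0, "z": -130, "rx": 0, "ry": 0, "rz": 0}]'

```text
time: 6.2
tool_pos: [0.5156, -0.3029, 0.2244]
tool_rot: [3.138, -0.002, 0.378]
contact_force: [-0.6, 0.6, -3.2]
opening: 0.0556
grip_force: 35.0
```

```bash
python3 - <<'E'
from h import *
st(); t=read_camera("top"); s=read_camera("scene")
for n,p in (("top",t),("scene",s)):
  for q,z in(("bin",.04),("cap",.058),("bearing",.17)): print(n,q,rect(p,q,None,z),[(np.round(r["point"],3),round(r["confidence"],2)) for r in mark_of(p,q)])
E
```

```text
t 6.2 q [-0.6593, 0.5301, 1.4168, -0.0001, 1.1902, 0.5337] p [0.5156, -0.3029, 0.2244] r [3.1377, -0.0022, 0.3779] F [-0.6  0.6 -3.2] op 0.0556 g 35.0
top bin [(0.62, array([521.3, 248.7]), array([160. , 154.8]), 14.4)] [(array([ 0.52 ,  0.252, -0.001]), 0.65), (array([ 0.725, -0.27 , -0.002]), 0.34)]
top cap [(0.93, array([505.4,  26.5]), array([61.8, 90.3]), 19.0)] [(array([0.506, 0.028, 0.06 ]), 0.74)]
top bearing [(0.57, array([680.5, 258. ]), array([159.2,  36.7]), 79.8), (0.56, array([ 534.5, -225.3]), array([ 52.9, 100.7]), 53.7), (0.44, array([ 453.4, -429.8]), array([34.3, 51.7]), 33.1)] [(array([ 0.466, -0.464, -0.006]), 0.7), (array([ 0.507,  0.028, -0.   ]), 0.45)]
scene bin [(0.62, array([540.5, 236. ]), array([198.4, 204.3]), 14.8)] [(array([ 0.522,  0.254, -0.   ]), 0.76)]
scene cap [(0.94, array([538. ,  14.6]), array([115.1, 145.5]), 21.2)] [(array([0.503, 0.033, 0.052]), 0.84)]
scene bearing [(0.83, array([ 582.2, -277. ]), array([ 59.9, 103.5]), 50.3), (0.66, array([ 673.8, -480.3]), array([43.8, 73.8]), 84.6), (0.59, array([ 529.9, -304.1]), array([43.9, 93.6]), 72.1)] [(array([ 0.514, -0.306,  0.144]), 0.84), (array([ 0.462, -0.462, -0.001]), 0.73), (array([ 0.354, -0.222, -0.002]), 0.53)]
```

Emit:
arm_command --series '[{"x": 10, "y": -24, "z": 0, "rx": 0, "ry": 0, "rz": 0}, {"x": 25, "y": -61, "z": 0, "rx": 0, "ry": 0, "rz": 0}, {"x": 42, "y": -103, "z": 0, "rx": 0, "ry": 0, "rz": 0}, {"x": 59, "y": -145, "z": 0, "rx": 0, "ry": 0, "rz": 0}, {"x": 76, "y": -187, "z": 0, "rx": 0, "ry": 0, "rz": 0}, {"x": 93, "y": -229, "z": 0, "rx": 0, "ry": 0, "rz": 0}, {"x": 110, "y": -271, "z": 0, "rx": 0, "ry": 0, "rz": 0}, {"x": 128, "y": -313, "z": 0, "rx": 0, "ry": 0, "rz": 0}, {"x": 145, "y": -355, "z": 0, "rx": 0, "ry": 0, "rz": 0}, {"x": 162, "y": -397, "z": 0, "rx": 0, "ry": 0, "rz": 0}, {"x": 179, "y": -439, "z": 0, "rx": 0, "ry": 0, "rz": 0}, {"x": 194, "y": -475, "z": 0, "rx": 0, "ry": 0, "rz": 0}, {"x": 204, "y": -500, "z": 0, "rx": 0, "ry": 0, "rz": 0}, {"x": 210, "y": -514, "z": 0, "rx": 0, "ry": 0, "rz": 0}, {"x": 210, "y": -514, "z": 20, "rx": 0, "ry": 0, "rz": 0}, {"x": 210, "y": -514, "z": 55, "rx": 0, "ry": 0, "rz": 0}, {"x": 210, "y": -514, "z": 85, "rx": 0, "ry": 0, "rz": 0}, {"x": 210, "y": -514, "z": 105, "rx": 0, "ry": 0, "rz": 0}, {"x": 210, "y": -514, "z": 105, "rx": 0, "ry": 0, "rz": 0}]'

```text
time: 8.8
tool_pos: [0.519, 0.2515, 0.1143]
tool_rot: [3.142, 0.006, 0.377]
contact_force: [-0.7, 0.3, -2.8]
opening: 0.0555
grip_force: 35.0
```

```bash
python3 - <<'E'
from h import *
st(); w=read_camera("wrist"); t=read_camera("top"); cv2.imwrite("pics/w4.png",np.hstack([w["pixels"],t["pixels"][140:300,60:320].repeat(2,0).repeat(2,1)[:384]])[:, :800])
E
```

```text
t 8.8 q [0.3185, 0.6291, 1.5864, -0.0005, 0.9325, 1.5125] p [0.519, 0.2515, 0.1143] r [3.1416, 0.0064, 0.3771] F [-0.7  0.3 -2.8] op 0.0555 g 35.0Traceback (most recent call last):
  File "<stdin>", line 2, in <module>
    return _nx.concatenate(arrs, 1, dtype=dtype, casting=casting)
           ~~~~~~~~~~~~~~~^^^^^^^^^^^^^^^^^^^^^^^^^^^^^^^^^^^^^^^
ValueError: all the input array dimensions except for the concatenation axis must match exactly, but along dimension 0, the array at index 0 has size 384 and the array at index 1 has size 320
```

Emit:
arm_command --series '[{"x": 0, "y": 0, "z": 10, "rx": 0, "ry": 0, "rz": 0}, {"x": 0, "y": 0, "z": 18, "rx": 0, "ry": 0, "rz": 0}, {"x": 0, "y": 0, "z": 24, "rx": 0, "ry": 0, "rz": 0}, {"x": 0, "y": 0, "z": 27, "rx": 0, "ry": 0, "rz": 0}, {"x": 0, "y": 0, "z": 28, "rx": 0, "ry": 0, "rz": 0}, {"x": 0, "y": 0, "z": 28, "rx": 0, "ry": 0, "rz": 0}]'

```text
time: 9.5
tool_pos: [0.5205, 0.2528, 0.0891]
tool_rot: [3.142, 0.0, 0.378]
contact_force: [-1.6, 0.7, -3.9]
opening: 0.0553
grip_force: 35.0
```

Emit:
arm_command --series '[{"x": 0, "y": 0, "z": 0, "rx": 0, "ry": 0, "rz": 0}, {"x": 0, "y": 0, "z": 1, "rx": 0, "ry": 0, "rz": 0}, {"x": 0, "y": 0, "z": 2, "rx": 0, "ry": 0, "rz": 0}, {"x": 0, "y": 0, "z": 2, "rx": 0, "ry": 0, "rz": 0}]'

```text
time: 9.9
tool_pos: [0.5204, 0.2528, 0.0871]
tool_rot: [3.142, 0.0, 0.378]
contact_force: [0.7, -0.2, -4.0]
opening: 0.0557
grip_force: 35.0
```

Emit:
arm_command --series '[{"x": 0, "y": 0, "z": 1, "rx": 0, "ry": 0, "rz": 0}, {"x": 0, "y": 0, "z": 2, "rx": 0, "ry": 0, "rz": 0}, {"x": 0, "y": 0, "z": 3, "rx": 0, "ry": 0, "rz": 0}, {"x": 0, "y": 0, "z": 3, "rx": 0, "ry": 0, "rz": 0}]'

```text
time: 10.3
tool_pos: [0.5206, 0.2528, 0.086]
tool_rot: [3.141, -0.001, 0.378]
contact_force: [-4.8, -1.8, 12.2]
opening: 0.0554
grip_force: 35.0
```

The bearing is on the bin floor (contact felt at TCP z 0.086). Release, retreat, and head to the cap.

Emit:
arm_command --series '[{"x": 0, "y": 0, "z": 0, "rx": 0, "ry": 0, "rz": 0}, {"x": 0, "y": 0, "z": 0, "rx": 0, "ry": 0, "rz": 0}, {"x": 0, "y": 0, "z": -1, "rx": 0, "ry": 0, "rz": 0}, {"x": 0, "y": 0, "z": -10, "rx": 0, "ry": 0, "rz": 0}, {"x": 0, "y": 0, "z": -40, "rx": 0, "ry": 0, "rz": 0}, {"x": 0, "y": 0, "z": -90, "rx": 0, "ry": 0, "rz": 0}, {"x": -10, "y": 10, "z": -130, "rx": 0, "ry": 0, "rz": 0}, {"x": -40, "y": 40, "z": -160, "rx": 0, "ry": 0, "rz": 0}, {"x": -70, "y": 75, "z": -160, "rx": 0, "ry": 0, "rz": 0}, {"x": -100, "y": 110, "z": -160, "rx": 0, "ry": 0, "rz": 0}, {"x": -125, "y": 145, "z": -160, "rx": 0, "ry": 0, "rz": 0}, {"x": -140, "y": 175, "z": -160, "rx": 0, "ry": 0, "rz": 0}, {"x": -150, "y": 200, "z": -160, "rx": 0, "ry": 0, "rz": 0}, {"x": -160, "y": 215, "z": -160, "rx": 0, "ry": 0, "rz": 0}, {"x": -160, "y": 215, "z": -160, "rx": 0, "ry": 0, "rz": 0}]' --hand 70

```text
time: 11.8
tool_pos: [0.4509, -0.0078, 0.2448]
tool_rot: [3.141, -0.0, 0.375]
contact_force: [0.4, 0.7, 0.3]
opening: 0.0697
grip_force: 0.0
```

```bash
python3 - <<'E'
from h import *
st(); w=read_camera("wrist"); t=read_camera("top"); 
for n,p in (("w",w),("top",t)):
  for q,z in(("cap",.058),("bearing",.035)): print(n,q,rect(p,q,None,z),[(np.round(r["point"],3),round(r["confidence"],2)) for r in mark_of(p,q)])
b=cv2.resize(t["pixels"][160:250,90:190],(427,384))
cv2.imwrite("pics/w4.png",cv2.resize(np.hstack([w["pixels"],b]),None,fx=.85,fy=.85))
E
```

```text
t 11.8 q [-0.1873, 0.2559, 1.7907, -0.0006, 1.0941, 1.0089] p [0.4509, -0.0078, 0.2448] r [3.1408, -0.0004, 0.3749] F [0.4 0.7 0.3] op 0.0697 g 0.0
w cap [(0.73, array([505.7,  29.3]), array([60.1, 91. ]), 17.5)] [(array([0.505, 0.029, 0.057]), 0.9)]
w bearing [(0.57, array([510.1, 236.9]), array([35.8, 64.8]), 21.5)] [(array([0.52 , 0.247, 0.006]), 0.93)]
top cap [(0.31, array([520.4, 245.6]), array([160.3, 154.3]), 14.2)] [(array([0.504, 0.028, 0.06 ]), 0.53)]
top bearing [(0.71, array([519.6, 248.2]), array([60.3, 53.8]), 89.8), (0.69, array([ 466.3, -458.5]), array([59.6, 53.2]), 89.8)] [(array([ 0.352, -0.222, -0.002]), 0.97), (array([0.524, 0.257, 0.005]), 0.62), (array([ 0.468, -0.46 , -0.   ]), 0.53), (array([0.506, 0.024, 0.   ]), 0.29)]
```

View pics/w4.png

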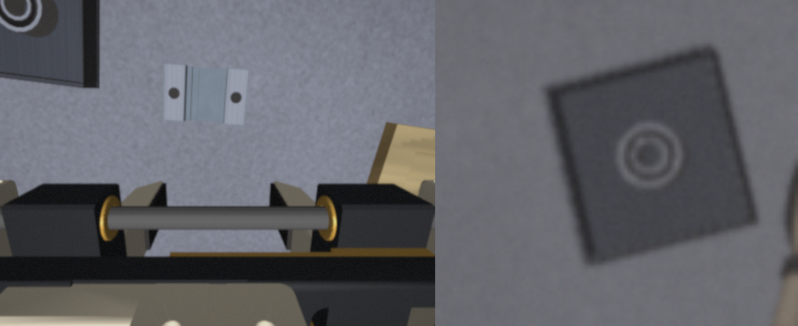

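The picture shows the bearing lying flat in the bin at (650,155), and the cap bore-up at (207,95) with its bore axis up-down in the image. Next I'll align with the cap, then test the tilts in the air.

Emit:
arm_command --series '[{"x": 10, "y": -2, "z": 10, "rx": 0, "ry": 0, "rz": -8}, {"x": 20, "y": -5, "z": 20, "rx": 0, "ry": 0, "rz": -16}, {"x": 30, "y": -7, "z": 30, "rx": 0, "ry": 0, "rz": -24}, {"x": 40, "y": -9, "z": 40, "rx": 0, "ry": 0, "rz": -32}, {"x": 50, "y": -11, "z": 45, "rx": 0, "ry": 0, "rz": -40}, {"x": 60, "y": -13, "z": 45, "rx": 0, "ry": 0, "rz": -48}, {"x": 65, "y": -14, "z": 45, "rx": 0, "ry": 0, "rz": -56}, {"x": 65, "y": -14, "z": 45, "rx": 0, "ry": 0, "rz": -64}, {"x": 65, "y": -14, "z": 45, "rx": 0, "ry": 0, "rz": -72}, {"x": 65, "y": -14, "z": 45, "rx": 0, "ry": 0, "rz": -80}, {"x": 65, "y": -14, "z": 45, "rx": 0, "ry": 0, "rz": -86}, {"x": 65, "y": -14, "z": 45, "rx": 0, "ry": 0, "rz": -86}, {"x": 65, "y": -14, "z": 45, "rx": 0, "ry": 0, "rz": -86}]' --hand 80

```text
time: 13.6
tool_pos: [0.5063, 0.0311, 0.1991]
tool_rot: [-3.142, 0.0, 1.876]
contact_force: [0.9, 0.2, 0.4]
opening: 0.0802
grip_force: 0.0
```

Emit:
arm_command --series '[{"x": -6, "y": 0, "z": 0, "rx": 0, "ry": 8, "rz": 0}, {"x": -13, "y": 0, "z": 2, "rx": 0, "ry": 16, "rz": 0}, {"x": -19, "y": 0, "z": 4, "rx": 0, "ry": 24, "rz": 0}, {"x": -25, "y": 0, "z": 7, "rx": 0, "ry": 32, "rz": 0}, {"x": -30, "y": 0, "z": 11, "rx": 0, "ry": 40, "rz": 0}, {"x": -35, "y": 0, "z": 15, "rx": 0, "ry": 48, "rz": 0}, {"x": -39, "y": 0, "z": 20, "rx": 0, "ry": 56, "rz": 0}, {"x": -42, "y": 0, "z": 26, "rx": 0, "ry": 64, "rz": 0}, {"x": -45, "y": 0, "z": 32, "rx": 0, "ry": 72, "rz": 0}, {"x": -45, "y": 0, "z": 35, "rx": 0, "ry": 75, "rz": 0}, {"x": -45, "y": 0, "z": 35, "rx": 0, "ry": 75, "rz": 0}]'

```text
time: 14.7
tool_pos: [0.5197, -0.0123, 0.1621]
tool_rot: [-3.121, -1.312, 1.858]
contact_force: [-0.7, -0.6, -0.8]
opening: 0.08
grip_force: 0.0
```

```bash
python3 - <<'E'
from h import *
s=st(); print(R.from_euler("xyz",s["tool_rot"]).as_matrix().round(3))
E
```

```text
t 14.7 q [-0.5107, 0.9216, 1.4382, 0.77, 1.892, -1.0333] p [0.5197, -0.0123, 0.1621] r [-3.1215, -1.3119, 1.8578] F [-0.7 -0.6 -0.8] op 0.08 g 0.0
[[-0.072  0.953 -0.293]
 [ 0.246  0.302  0.921]
 [ 0.967 -0.005 -0.256]]
```

```bash
cat >> h.py <<'E'
# tool pose: yaw about z, tilt th about tool y (deg), grasp point gp (m) -> TCP, R ; move from pose (p,r) in tool axes
def pose(gp,yaw,th):
    M=(R.from_euler("z",yaw,degrees=True)*R.from_euler("x",180,degrees=True)*R.from_euler("y",th,degrees=True))
    return np.array(gp)-.047*M.as_matrix()[:,2],M
def rel(a,b):
    Ra=a[1]; return np.round(1000*Ra.inv().apply(b[0]-a[0]),1),np.round((Ra.inv()*b[1]).as_rotvec(degrees=True),1)
def cur():
    s=observe(); return np.array(s["tool_pos"]),R.from_euler("xyz",s["tool_rot"])
E
python3 - <<'E'
from h import *
X=np.array([np.cos(np.radians(107.5)),np.sin(np.radians(107.5)),0])
C=np.array([.5055,.0285,0]); g=C+.0014*X+[0,0,.0298]
up=pose(g+[0,0,.065],107.5,-20); dn=pose(g,107.5,-20)
print(rel(cur(),up)); print(dn[0]); print(rel(up,dn))
E
```

```text
(array([-6.9, -1.1, 64.6]), array([ -0.3, -95.2,  -0.1]))
[0.50024518 0.04516615 0.07396555]
(array([22.2, -0. , 61.1]), array([0., 0., 0.]))
```

Emit:
arm_command --series '[{"x": -1, "y": 0, "z": 6, "rx": 0, "ry": -8, "rz": 0}, {"x": -1, "y": 0, "z": 12, "rx": 0, "ry": -16, "rz": 0}, {"x": -2, "y": 0, "z": 18, "rx": 0, "ry": -24, "rz": 0}, {"x": -3, "y": 0, "z": 24, "rx": 0, "ry": -32, "rz": 0}, {"x": -3, "y": 0, "z": 30, "rx": 0, "ry": -40, "rz": 0}, {"x": -4, "y": 0, "z": 36, "rx": 0, "ry": -48, "rz": 0}, {"x": -5, "y": -1, "z": 42, "rx": 0, "ry": -56, "rz": 0}, {"x": -5, "y": -1, "z": 48, "rx": 0, "ry": -64, "rz": 0}, {"x": -6, "y": -1, "z": 54, "rx": 0, "ry": -72, "rz": 0}, {"x": -7, "y": -1, "z": 60, "rx": 0, "ry": -80, "rz": 0}, {"x": -7, "y": -1, "z": 64, "rx": 0, "ry": -88, "rz": 0}, {"x": -7, "y": -1, "z": 64, "rx": 0, "ry": -95, "rz": 0}, {"x": -7, "y": -1, "z": 64, "rx": 0, "ry": -95, "rz": 0}, {"x": -7, "y": -1, "z": 64, "rx": 0, "ry": -95, "rz": 0}]'

```text
time: 16.1
tool_pos: [0.5009, 0.0459, 0.1416]
tool_rot: [3.14, 0.346, 1.88]
contact_force: [0.2, -0.7, 0.3]
opening: 0.0797
grip_force: 0.0
```

```bash
python3 - <<'E'
from h import *
st()
X=np.array([np.cos(np.radians(107.5)),np.sin(np.radians(107.5)),0])
C=np.array([.5055,.0285,0]); g=C+.0014*X+[0,0,.0298]
print(rel(cur(),pose(g,107.5,-20)))
w=read_camera("wrist"); print(rect(w,"cap",None,.058))
E
```

```text
t 16.1 q [0.1062, 0.4875, 1.826, -0.4751, 0.8125, 0.1243] p [0.5009, 0.0459, 0.1416] r [3.14, 0.3463, 1.8798] F [ 0.2 -0.7  0.3] op 0.0797 g 0.0
(array([22.5, -1. , 63.8]), array([ 0.2, -0.2,  0.2]))
[(0.86, array([501.3,  42. ]), array([59.7, 97.1]), 17.5)]
```

Emit:
arm_command --series '[{"x": 8, "y": -1, "z": 22, "rx": 0, "ry": 0, "rz": 0}, {"x": 16, "y": -1, "z": 45, "rx": 0, "ry": 0, "rz": 0}, {"x": 20, "y": -1, "z": 57, "rx": 0, "ry": 0, "rz": 0}, {"x": 22, "y": -1, "z": 63, "rx": 0, "ry": 0, "rz": 0}, {"x": 22, "y": -1, "z": 63, "rx": 0, "ry": 0, "rz": 0}, {"x": 22, "y": -1, "z": 63, "rx": 0, "ry": 0, "rz": 0}]'

```text
time: 16.8
tool_pos: [0.5006, 0.0436, 0.0748]
tool_rot: [3.141, 0.349, 1.878]
contact_force: [0.1, -0.4, -0.2]
opening: 0.08
grip_force: 0.0
```

Emit:
arm_command --series '[{"x": 0, "y": 0, "z": 0, "rx": 0, "ry": 0, "rz": 0}, {"x": 0, "y": 0, "z": 0, "rx": 0, "ry": 0, "rz": 0}, {"x": 0, "y": 0, "z": 0, "rx": 0, "ry": 0, "rz": 0}, {"x": 0, "y": 0, "z": 0, "rx": 0, "ry": 0, "rz": 0}, {"x": 0, "y": 0, "z": 0, "rx": 0, "ry": 0, "rz": 0}, {"x": 0, "y": 0, "z": 0, "rx": 0, "ry": 0, "rz": 0}]' --hand 45 --squeeze 55

```text
time: 17.4
tool_pos: [0.5005, 0.0439, 0.0746]
tool_rot: [3.14, 0.349, 1.879]
contact_force: [-0.4, 1.6, 6.5]
opening: 0.0596
grip_force: 55.0
```

```bash
python3 - <<'E'
from h import *
st()
X=np.array([np.cos(np.radians(107.5)),np.sin(np.radians(107.5)),0])
C=np.array([.5055,.0285,0]); g=C+.0014*X+[0,0,.0298]
c=cur(); print(rel(c,pose(g,107.5,-20)))
gp=c[0]+.047*c[1].as_matrix()[:,2]; print("gp",gp)
c=(c[0],pose(g,107.5,-20)[1])
for dz,th in((.05,-20),(.05,0),(.05,25),(.05,50),(.05,70),(.022,70)): print(dz,th,rel(c,pose(gp+[0,0,dz],107.5,th)))
E
```

```text
t 17.4 q [0.1039, 0.6037, 1.8743, -0.5696, 0.6704, 0.248] p [0.5005, 0.0439, 0.0746] r [3.1405, 0.3495, 1.8787] F [-0.4  1.6  6.5] op 0.0596 g 55.0
(array([1.4, 0.2, 0.2]), array([0.1, 0. , 0.1]))
gp [0.50540001 0.02860527 0.03046453]
0.05 -20 (array([-17.1,   0.1, -47. ]), array([0., 0., 0.]))
0.05 0 (array([-33.2,   0.1, -44.2]), array([-0., 20.,  0.]))
0.05 25 (array([-50.4,   0.1, -33.2]), array([ 0., 45.,  0.]))
0.05 50 (array([-61.3,   0.1, -16.1]), array([ 0., 70.,  0.]))
0.05 70 (array([-64.1,   0.1,   0. ]), array([ 0., 90., -0.]))
0.022 70 (array([-54.5,   0.1,  26.3]), array([ 0., 90., -0.]))
```

Emit:
arm_command --series '[{"x": -3, "y": 0, "z": -8, "rx": 0, "ry": 0, "rz": 0}, {"x": -10, "y": 0, "z": -27, "rx": 0, "ry": 0, "rz": 0}, {"x": -17, "y": 0, "z": -47, "rx": 0, "ry": 0, "rz": 0}, {"x": -17, "y": 0, "z": -47, "rx": 0, "ry": 2, "rz": 0}, {"x": -23, "y": 0, "z": -47, "rx": 0, "ry": 7, "rz": 0}, {"x": -29, "y": 0, "z": -45, "rx": 0, "ry": 15, "rz": 0}, {"x": -35, "y": 0, "z": -43, "rx": 0, "ry": 22.5, "rz": 0}, {"x": -41, "y": 0, "z": -41, "rx": 0, "ry": 30, "rz": 0}, {"x": -46, "y": 0, "z": -37, "rx": 0, "ry": 37.5, "rz": 0}, {"x": -50, "y": 0, "z": -33, "rx": 0, "ry": 45, "rz": 0}, {"x": -54, "y": 0, "z": -29, "rx": 0, "ry": 52.5, "rz": 0}, {"x": -58, "y": 0, "z": -23, "rx": 0, "ry": 60, "rz": 0}, {"x": -60, "y": 0, "z": -18, "rx": 0, "ry": 67.5, "rz": 0}, {"x": -62, "y": 0, "z": -12, "rx": 0, "ry": 75, "rz": 0}, {"x": -64, "y": 0, "z": -6, "rx": 0, "ry": 82, "rz": 0}, {"x": -64, "y": 0, "z": -2, "rx": 0, "ry": 87, "rz": 0}, {"x": -64, "y": 0, "z": 0, "rx": 0, "ry": 90, "rz": 0}, {"x": -64, "y": 0, "z": 0, "rx": 0, "ry": 90, "rz": 0}, {"x": -64, "y": 0, "z": 0, "rx": 0, "ry": 90, "rz": 0}]'

```text
time: 19.3
tool_pos: [0.5184, -0.0137, 0.0954]
tool_rot: [-3.141, -1.22, 1.878]
contact_force: [0.3, 0.6, -7.0]
opening: 0.0601
grip_force: 55.0
```

```bash
python3 - <<'E'
from h import *
s=st(); c=cur(); gp=c[0]+.047*c[1].as_matrix()[:,2]; print("gp",gp); print(rel(c,pose(gp,107.5,70)))
print(rel(c,pose([gp[0],gp[1],.048],107.5,70)))
w=read_camera("wrist"); sc=read_camera("scene"); f=proj(sc,gp)[0].astype(int); b=cv2.resize(sc["pixels"][f[1]-45:f[1]+45,f[0]-40:f[0]+40],(341,384),interpolation=cv2.INTER_CUBIC)
cv2.imwrite("pics/w5.png",cv2.resize(np.hstack([w["pixels"],b]),None,fx=.9,fy=.9))
E
```

```text
t 19.3 q [-0.5059, 0.9871, 1.451, 0.7146, 1.751, -1.1021] p [0.5184, -0.0137, 0.0954] r [-3.1409, -1.2196, 1.8781] F [ 0.3  0.6 -7. ] op 0.0601 g 55.0
gp [0.50499932 0.02838306 0.07924073]
(array([-0.1, -0.1,  0. ]), array([-0.1,  0.1,  0. ]))
(array([-29.4,  -0.1,  10.7]), array([-0.1,  0.1,  0. ]))
```

View pics/w5.png

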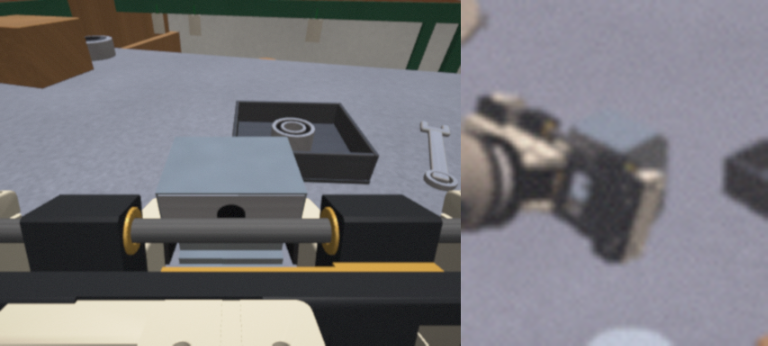

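The wrist view shows the cap standing on end in the grasp: end face up at (230,165), joint face with bolt hole toward the gripper at (230,212). Lower it gently to contact.

Emit:
arm_command --series '[{"x": -9, "y": 0, "z": 3.3, "rx": 0, "ry": 0, "rz": 0}, {"x": -19, "y": 0, "z": 7, "rx": 0, "ry": 0, "rz": 0}, {"x": -25, "y": 0, "z": 9, "rx": 0, "ry": 0, "rz": 0}, {"x": -28, "y": 0, "z": 10.2, "rx": 0, "ry": 0, "rz": 0}, {"x": -29, "y": 0, "z": 10.6, "rx": 0, "ry": 0, "rz": 0}, {"x": -29.5, "y": 0, "z": 10.7, "rx": 0, "ry": 0, "rz": 0}, {"x": -29.5, "y": 0, "z": 10.7, "rx": 0, "ry": 0, "rz": 0}]'

```text
time: 20.1
tool_pos: [0.5185, -0.0136, 0.0648]
tool_rot: [3.141, -1.222, 1.88]
contact_force: [0.5, 0.1, -6.7]
opening: 0.0595
grip_force: 55.0
```

Emit:
arm_command --series '[{"x": -1, "y": 0, "z": 0.4, "rx": 0, "ry": 0, "rz": 0}, {"x": -2, "y": 0, "z": 0.7, "rx": 0, "ry": 0, "rz": 0}, {"x": -3, "y": 0, "z": 1.1, "rx": 0, "ry": 0, "rz": 0}, {"x": -3, "y": 0, "z": 1.1, "rx": 0, "ry": 0, "rz": 0}]'

```text
time: 20.5
tool_pos: [0.5184, -0.0136, 0.0614]
tool_rot: [3.142, -1.222, 1.879]
contact_force: [0.1, -0.5, -6.5]
opening: 0.0594
grip_force: 55.0
```

Emit:
arm_command --series '[{"x": -1, "y": 0, "z": 0.4, "rx": 0, "ry": 0, "rz": 0}, {"x": -2, "y": 0, "z": 0.7, "rx": 0, "ry": 0, "rz": 0}, {"x": -2, "y": 0, "z": 0.7, "rx": 0, "ry": 0, "rz": 0}]'

```text
time: 20.8
tool_pos: [0.5183, -0.0136, 0.0611]
tool_rot: [3.138, -1.225, 1.882]
contact_force: [-1.0, -1.7, 5.3]
opening: 0.0599
grip_force: 55.0
```

Contact felt, so the cap is standing. Release softly, then work out the sweep to the other side.

Emit:
arm_command --series '[{"x": 0, "y": 0, "z": 0, "rx": 0, "ry": 0, "rz": 0}, {"x": 0, "y": 0, "z": 0, "rx": 0, "ry": 0, "rz": 0}]' --squeeze 8

```text
time: 21.0
tool_pos: [0.5183, -0.0136, 0.061]
tool_rot: [3.139, -1.225, 1.882]
contact_force: [-1.1, -2.4, 4.8]
opening: 0.0602
grip_force: 8.0
```

Emit:
arm_command --series '[{"x": 0, "y": 0, "z": 0, "rx": 0, "ry": 0, "rz": 0}, {"x": 0, "y": 0, "z": 0, "rx": 0, "ry": 0, "rz": 0}, {"x": 0, "y": 0, "z": 0, "rx": 0, "ry": 0, "rz": 0}, {"x": 0, "y": 0, "z": 0, "rx": 0, "ry": 0, "rz": 0}]' --hand 82

```text
time: 21.4
tool_pos: [0.5184, -0.0135, 0.0594]
tool_rot: [-3.141, -1.222, 1.879]
contact_force: [0.4, 0.4, -0.8]
opening: 0.0814
grip_force: 0.0
```

```bash
python3 - <<'E'
from h import *
st(); c=cur(); gp=c[0]+.047*c[1].as_matrix()[:,2]; print("gp",gp)
X=np.array([np.cos(np.radians(107.5)),np.sin(np.radians(107.5)),0])
c=(c[0],pose(gp,107.5,70)[1])
g2=gp+.0075*X; print("g2",g2)
for z,th in((.065,70),(.068,55),(.07,40),(.07,25),(.07,10),(.07,-5),(.07,-20),(.065,-30),(.0502,-30)): g=g2.copy(); g[2]=z; print(z,th,rel(c,pose(g,107.5,th)))
E
```

```text
t 21.4 q [-0.5059, 1.0486, 1.4397, 0.7103, 1.7151, -1.1353] p [0.5184, -0.0135, 0.0594] r [-3.1413, -1.222, 1.8785] F [ 0.4  0.4 -0.8] op 0.0814 g 0.0
gp [0.50496518 0.02862122 0.0432924 ]
g2 [0.50270989 0.0357741  0.0432924 ]
0.065 70 (array([23. , -0.1, -0.4]), array([0., 0., 0.]))
0.068 55 (array([38. , -0.1,  0.2]), array([ -0., -15.,   0.]))
0.07 40 (array([51.2, -0.1,  4.2]), array([ -0., -30.,   0.]))
0.07 25 (array([60.9, -0.1, 11.7]), array([  0., -45.,   0.]))
0.07 10 (array([68.4, -0.1, 21.4]), array([  0., -60.,  -0.]))
0.07 -5 (array([73.1, -0.1, 32.7]), array([  0., -75.,   0.]))
0.07 -20 (array([74.7, -0.1, 44.9]), array([  0., -90.,   0.]))
0.065 -30 (array([69.3, -0.1, 54.8]), array([   0., -100.,    0.]))
0.0502 -30 (array([55.4, -0.1, 59.8]), array([   0., -100.,    0.]))
```

Emit:
arm_command --series '[{"x": 12, "y": 0, "z": 0, "rx": 0, "ry": 0, "rz": 0}, {"x": 23, "y": 0, "z": -0.4, "rx": 0, "ry": 0, "rz": 0}, {"x": 31, "y": 0, "z": 0, "rx": 0, "ry": -7.5, "rz": 0}, {"x": 38, "y": 0, "z": 0.2, "rx": 0, "ry": -15, "rz": 0}, {"x": 45, "y": 0, "z": 2, "rx": 0, "ry": -22.5, "rz": 0}, {"x": 51, "y": 0, "z": 4, "rx": 0, "ry": -30, "rz": 0}, {"x": 56.5, "y": 0, "z": 7.5, "rx": 0, "ry": -37.5, "rz": 0}, {"x": 61, "y": 0, "z": 12, "rx": 0, "ry": -45, "rz": 0}, {"x": 65, "y": 0, "z": 16, "rx": 0, "ry": -52.5, "rz": 0}, {"x": 68.5, "y": 0, "z": 21.5, "rx": 0, "ry": -60, "rz": 0}, {"x": 71, "y": 0, "z": 27, "rx": 0, "ry": -67.5, "rz": 0}, {"x": 73, "y": 0, "z": 33, "rx": 0, "ry": -75, "rz": 0}, {"x": 74.5, "y": 0, "z": 39, "rx": 0, "ry": -82.5, "rz": 0}, {"x": 74.5, "y": 0, "z": 45, "rx": 0, "ry": -90, "rz": 0}, {"x": 72, "y": 0, "z": 50, "rx": 0, "ry": -95, "rz": 0}, {"x": 69, "y": 0, "z": 55, "rx": 0, "ry": -100, "rz": 0}, {"x": 69, "y": 0, "z": 55, "rx": 0, "ry": -100, "rz": 0}, {"x": 69, "y": 0, "z": 55, "rx": 0, "ry": -100, "rz": 0}, {"x": 69, "y": 0, "z": 55, "rx": 0, "ry": -100, "rz": 0}]'

```text
time: 23.3
tool_pos: [0.4958, 0.0577, 0.1061]
tool_rot: [3.14, 0.522, 1.877]
contact_force: [0.5, -0.8, -0.5]
opening: 0.0822
grip_force: 0.0
```

```bash
python3 - <<'E'
from h import *
st(); c=cur(); gp=c[0]+.047*c[1].as_matrix()[:,2]; print("gp",gp)
X=np.array([np.cos(np.radians(107.5)),np.sin(np.radians(107.5)),0])
t=pose([.5027,.0358,.0502],107.5,-30); print(rel(c,t))
s=read_camera("top"); print(rect(s,"cap",None,.09),[(np.round(r["point"],3),round(r["confidence"],2)) for r in mark_of(s,"cap")])
w=read_camera("wrist");print(rect(w,"cap",None,.09))
b=cv2.resize(s["pixels"][165:245,180:260],(384,384),interpolation=cv2.INTER_CUBIC)
cv2.imwrite("pics/w6.png",cv2.resize(np.hstack([w["pixels"],b]),None,fx=.85,fy=.85))
E
```

```text
t 23.3 q [0.2143, 0.5801, 1.8663, -0.7632, 0.8014, 0.4805] p [0.4958, 0.0577, 0.1061] r [3.1403, 0.5222, 1.877] F [ 0.5 -0.8 -0.5] op 0.0822 g 0.0
gp [0.50296077 0.03541501 0.06536539]
(array([ 8. , -0.1, 12.9]), array([ 0.1, -0.1,  0. ]))
[(0.74, array([507.8,  18.1]), array([64.5, 43.2]), 18.4)] [(array([0.511, 0.004, 0.045]), 0.93)]
[(0.6, array([483.7,  94.7]), array([49.6, 43.4]), 17.4)]
```

View pics/w6.png

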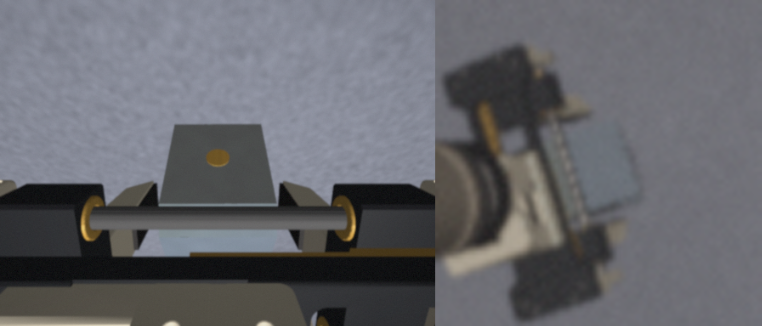

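The cap stands on its end with the crown and its brass plug at (218,158) facing the camera, and the fingers straddle it. I'll lower onto it and grip.

Emit:
arm_command --series '[{"x": 4, "y": 0, "z": 6.5, "rx": 0, "ry": 0, "rz": 0}, {"x": 8, "y": 0, "z": 13, "rx": 0, "ry": 0, "rz": 0}, {"x": 8, "y": 0, "z": 13, "rx": 0, "ry": 0, "rz": 0}, {"x": 8, "y": 0, "z": 13, "rx": 0, "ry": 0, "rz": 0}]'

```text
time: 23.95
tool_pos: [0.4952, 0.0585, 0.0896]
tool_rot: [-3.14, 0.524, 1.88]
contact_force: [0.6, 0.2, 0.5]
opening: 0.0821
grip_force: 0.0
```

Emit:
arm_command --series '[{"x": 0, "y": 0, "z": 0, "rx": 0, "ry": 0, "rz": 0}, {"x": 0, "y": 0, "z": 0, "rx": 0, "ry": 0, "rz": 0}, {"x": 0, "y": 0, "z": 0, "rx": 0, "ry": 0, "rz": 0}, {"x": 0, "y": 0, "z": 0, "rx": 0, "ry": 0, "rz": 0}, {"x": 0, "y": 0, "z": 0, "rx": 0, "ry": 0, "rz": 0}, {"x": 0, "y": 0, "z": 0, "rx": 0, "ry": 0, "rz": 0}]' --hand 45 --squeeze 55

```text
time: 24.55
tool_pos: [0.4955, 0.0586, 0.0903]
tool_rot: [3.141, 0.524, 1.879]
contact_force: [-1.1, 1.1, 1.3]
opening: 0.0594
grip_force: 55.0
```

```bash
python3 - <<'E'
from h import *
st(); c=cur(); gp=c[0]+.047*c[1].as_matrix()[:,2]; print("gp",gp)
c=(c[0],pose(gp,107.5,-30)[1])
for f in range(0,97,8):
    th=min(f,90)-30; print(th,rel(c,pose(gp+[0,0,.03],107.5,th)))
print(rel(c,pose(gp+[0,0,-.010],107.5,60)))
E
```

```text
t 24.55 q [0.2169, 0.6096, 1.8748, -0.7906, 0.7763, 0.5196] p [0.4955, 0.0586, 0.0903] r [3.1413, 0.5238, 1.8786] F [-1.1  1.1  1.3] op 0.0594 g 55.0
gp [0.50258591 0.03619731 0.04957088]
-30 (array([-15. ,   0.1, -26. ]), array([0., 0., 0.]))
-22 (array([-21.5,   0.1, -25.5]), array([-0.,  8.,  0.]))
-14 (array([-28. ,   0.1, -24.2]), array([-0., 16., -0.]))
-6 (array([-34.1,   0.1, -21.9]), array([-0., 24., -0.]))
2 (array([-39.9,   0.1, -18.8]), array([-0., 32., -0.]))
10 (array([-45.2,   0.1, -15. ]), array([-0., 40., -0.]))
18 (array([-49.9,   0.1, -10.4]), array([ 0., 48., -0.]))
26 (array([-54. ,   0.1,  -5.3]), array([ 0., 56.,  0.]))
34 (array([-57.3,   0.1,   0.4]), array([ 0., 64.,  0.]))
42 (array([-59.7,   0.1,   6.5]), array([ 0., 72.,  0.]))
50 (array([-61.3,   0.1,  12.9]), array([-0., 80.,  0.]))
58 (array([-62. ,   0.1,  19.4]), array([ 0., 88.,  0.]))
60 (array([-62. ,   0.1,  21. ]), array([ 0., 90.,  0.]))
(array([-42. ,   0.1,  55.7]), array([ 0., 90.,  0.]))
```

Emit:
arm_command --series '[{"x": -3, "y": 0, "z": -6, "rx": 0, "ry": 0, "rz": 0}, {"x": -9, "y": 0, "z": -15, "rx": 0, "ry": 0, "rz": 0}, {"x": -15, "y": 0, "z": -26, "rx": 0, "ry": 0, "rz": 0}, {"x": -15, "y": 0, "z": -26, "rx": 0, "ry": 2, "rz": 0}, {"x": -21.5, "y": 0, "z": -25.5, "rx": 0, "ry": 8, "rz": 0}, {"x": -28, "y": 0, "z": -24, "rx": 0, "ry": 16, "rz": 0}, {"x": -34, "y": 0, "z": -22, "rx": 0, "ry": 24, "rz": 0}, {"x": -40, "y": 0, "z": -19, "rx": 0, "ry": 32, "rz": 0}, {"x": -45, "y": 0, "z": -15, "rx": 0, "ry": 40, "rz": 0}, {"x": -50, "y": 0, "z": -10.5, "rx": 0, "ry": 48, "rz": 0}, {"x": -54, "y": 0, "z": -5.5, "rx": 0, "ry": 56, "rz": 0}, {"x": -57, "y": 0, "z": 0.5, "rx": 0, "ry": 64, "rz": 0}, {"x": -60, "y": 0, "z": 6.5, "rx": 0, "ry": 72, "rz": 0}, {"x": -61, "y": 0, "z": 13, "rx": 0, "ry": 80, "rz": 0}, {"x": -62, "y": 0, "z": 18, "rx": 0, "ry": 86, "rz": 0}, {"x": -62, "y": 0, "z": 21, "rx": 0, "ry": 90, "rz": 0}, {"x": -62, "y": 0, "z": 21, "rx": 0, "ry": 90, "rz": 0}, {"x": -62, "y": 0, "z": 21, "rx": 0, "ry": 90, "rz": 0}]'

```text
time: 26.35
tool_pos: [0.5152, -0.003, 0.1031]
tool_rot: [3.139, -1.044, 1.881]
contact_force: [0.5, 0.5, -6.5]
opening: 0.0597
grip_force: 55.0
```

```bash
python3 - <<'E'
from h import *
st(); c=cur(); gp=c[0]+.047*c[1].as_matrix()[:,2]; print("gp",gp)
for z in (.039,.036,.034): print(z,rel(c,pose([gp[0],gp[1],z],107.5,60)))
E
```

```text
t 26.35 q [-0.472, 0.8881, 1.5155, 0.6623, 1.6075, -1.073] p [0.5152, -0.003, 0.1031] r [3.1391, -1.0437, 1.8814] F [ 0.5  0.5 -6.5] op 0.0597 g 55.0
gp [0.50294608 0.03572681 0.07940981]
0.039 (array([-35.1,  -0.1,  20.3]), array([-0.1,  0.2,  0.1]))
0.036 (array([-37.7,  -0.1,  21.8]), array([-0.1,  0.2,  0.1]))
0.034 (array([-39.4,  -0.2,  22.8]), array([-0.1,  0.2,  0.1]))
```

Emit:
arm_command --series '[{"x": -12, "y": 0, "z": 7, "rx": 0, "ry": 0, "rz": 0}, {"x": -24, "y": 0, "z": 14, "rx": 0, "ry": 0, "rz": 0}, {"x": -31, "y": 0, "z": 18, "rx": 0, "ry": 0, "rz": 0}, {"x": -34, "y": 0, "z": 19.5, "rx": 0, "ry": 0, "rz": 0}, {"x": -35, "y": 0, "z": 20.3, "rx": 0, "ry": 0, "rz": 0}, {"x": -35, "y": 0, "z": 20.3, "rx": 0, "ry": 0, "rz": 0}, {"x": -35.5, "y": 0, "z": 20.6, "rx": 0, "ry": 0, "rz": 0}, {"x": -36, "y": 0, "z": 21, "rx": 0, "ry": 0, "rz": 0}, {"x": -36, "y": 0, "z": 21, "rx": 0, "ry": 0, "rz": 0}]'

```text
time: 27.25
tool_pos: [0.5149, -0.0025, 0.0614]
tool_rot: [3.141, -1.047, 1.879]
contact_force: [0.7, 0.4, -5.7]
opening: 0.0595
grip_force: 55.0
```

Emit:
arm_command --series '[{"x": -0.9, "y": 0, "z": 0.5, "rx": 0, "ry": 0, "rz": 0}, {"x": -1.7, "y": 0, "z": 1, "rx": 0, "ry": 0, "rz": 0}, {"x": -2.2, "y": 0, "z": 1.2, "rx": 0, "ry": 0, "rz": 0}, {"x": -2.2, "y": 0, "z": 1.2, "rx": 0, "ry": 0, "rz": 0}]'

```text
time: 27.65
tool_pos: [0.5149, -0.0025, 0.0592]
tool_rot: [3.141, -1.048, 1.879]
contact_force: [-0.3, 0.1, -2.3]
opening: 0.0596
grip_force: 55.0
```

Emit:
arm_command --series '[{"x": -0.5, "y": 0, "z": 0.3, "rx": 0, "ry": 0, "rz": 0}, {"x": -1, "y": 0, "z": 0.5, "rx": 0, "ry": 0, "rz": 0}, {"x": -1, "y": 0, "z": 0.5, "rx": 0, "ry": 0, "rz": 0}]'

```text
time: 27.95
tool_pos: [0.5149, -0.0025, 0.0591]
tool_rot: [3.14, -1.049, 1.88]
contact_force: [-0.6, -2.1, 7.5]
opening: 0.0594
grip_force: 55.0
```

Emit:
arm_command --series '[{"x": 0, "y": 0, "z": 0, "rx": 0, "ry": 0, "rz": 0}, {"x": 0, "y": 0, "z": 0, "rx": 0, "ry": 0, "rz": 0}]' --squeeze 8

```text
time: 28.15
tool_pos: [0.5149, -0.0025, 0.0591]
tool_rot: [3.14, -1.049, 1.88]
contact_force: [-1.4, -2.6, 6.7]
opening: 0.0599
grip_force: 8.0
```

Emit:
arm_command --series '[{"x": 0, "y": 0, "z": 0, "rx": 0, "ry": 0, "rz": 0}, {"x": 0, "y": 0, "z": 0, "rx": 0, "ry": 0, "rz": 0}, {"x": 0, "y": 0, "z": 0, "rx": 0, "ry": 0, "rz": 0}, {"x": 0, "y": 0, "z": 0, "rx": 0, "ry": 0, "rz": 0}]' --hand 80

```text
time: 28.55
tool_pos: [0.5148, -0.0025, 0.0576]
tool_rot: [-3.141, -1.047, 1.879]
contact_force: [-0.1, -0.1, 0.7]
opening: 0.0792
grip_force: 0.0
```

```bash
python3 - <<'E'
from h import *
st(); c=cur(); gp=c[0]+.047*c[1].as_matrix()[:,2]; print("gp",gp)
c=(c[0],pose(gp,107.5,60)[1])
X=np.array([np.cos(np.radians(107.5)),np.sin(np.radians(107.5)),0])
for dz,dx,th in((.02,0,60),(.05,0,52),(.08,-.01,44),(.1,-.02,36),(.11,-.03,20),(.12,-.06,0)): print(th,rel(c,pose(gp+[0,0,dz]+dx*X,107.5,th)))
E
```

```text
t 28.55 q [-0.472, 0.9646, 1.5124, 0.6633, 1.5531, -1.1168] p [0.5148, -0.0025, 0.0576] r [-3.1414, -1.0474, 1.8787] F [-0.1 -0.1  0.7] op 0.0792 g 0.0
gp [0.50249128 0.0363375  0.03408332]
60 (array([ 17.3,  -0.1, -10. ]), array([0., 0., 0.]))
52 (array([ 49.9,  -0.1, -24.5]), array([-0., -8.,  0.]))
44 (array([ 77.2,  -0.1, -46.8]), array([ -0., -16.,   0.]))
36 (array([ 95.7,  -0.1, -63.3]), array([  0., -24.,  -0.]))
20 (array([ 1.105e+02, -1.000e-01, -7.000e+01]), array([  0., -40.,  -0.]))
0 (array([ 1.146e+02, -1.000e-01, -8.850e+01]), array([  0., -60.,  -0.]))
```

Emit:
arm_command --series '[{"x": 17, "y": 0, "z": -10, "rx": 0, "ry": 0, "rz": 0}, {"x": 50, "y": 0, "z": -25, "rx": 0, "ry": -8, "rz": 0}, {"x": 77, "y": 0, "z": -47, "rx": 0, "ry": -16, "rz": 0}, {"x": 96, "y": 0, "z": -63, "rx": 0, "ry": -24, "rz": 0}, {"x": 104, "y": 0, "z": -67, "rx": 0, "ry": -32, "rz": 0}, {"x": 110, "y": 0, "z": -70, "rx": 0, "ry": -40, "rz": 0}, {"x": 112, "y": 0, "z": -80, "rx": 0, "ry": -48, "rz": 0}, {"x": 114, "y": 0, "z": -85, "rx": 0, "ry": -56, "rz": 0}, {"x": 115, "y": 0, "z": -88, "rx": 0, "ry": -60, "rz": 0}, {"x": 115, "y": 0, "z": -88, "rx": 0, "ry": -60, "rz": 0}, {"x": 115, "y": 0, "z": -88, "rx": 0, "ry": -60, "rz": 0}]'

```text
time: 29.65
tool_pos: [0.5203, -0.0199, 0.2011]
tool_rot: [-3.141, -0.002, 1.879]
contact_force: [-0.1, -0.6, 0.8]
opening: 0.0801
grip_force: 0.0
```

```bash
python3 - <<'E'
from h import *
st(); c=cur()
w=read_camera("wrist"); t=read_camera("top"); s=read_camera("scene")
for n,p in(("w",w),("t",t)): print(n,rect(p,"cap",None,.058),[(np.round(r["point"],3),round(r["confidence"],2)) for r in mark_of(p,"cap_crown")])
f=proj(s,[.5,.04,.03])[0].astype(int); b=cv2.resize(s["pixels"][f[1]-35:f[1]+35,f[0]-35:f[0]+35],(384,384),interpolation=cv2.INTER_CUBIC)
cv2.imwrite("pics/w7.png",cv2.resize(np.hstack([w["pixels"],b]),None,fx=.85,fy=.85))
E
```

```text
t 29.65 q [-0.1864, 0.4272, 1.6667, 0.0019, 1.0491, -0.4959] p [0.5203, -0.0199, 0.2011] r [-3.1412, -0.0021, 1.8794] F [-0.1 -0.6  0.8] op 0.0801 g 0.0
w [(0.59, array([500.8,  42.4]), array([60.7, 86.7]), 17.7)] []
t [(0.82, array([490.7,  50.6]), array([50. , 56.7]), 18.7)] [(array([0.503, 0.039, 0.06 ]), 0.58), (array([ 0.745, -0.086, -0.004]), 0.27)]
```

View pics/w7.png

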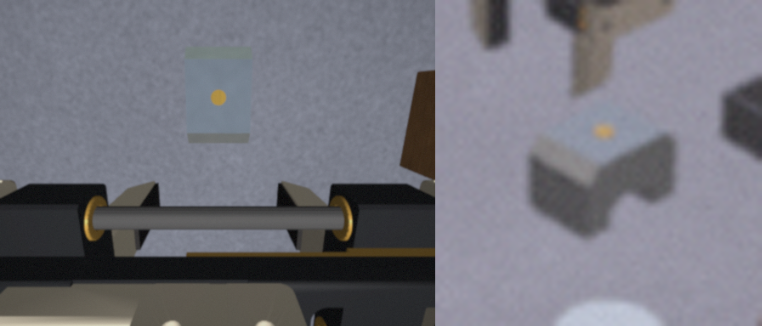

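The cap is upright with its crown plug at wrist (218,98), and the scene crop shows the bore underneath. Next I'll locate the plug precisely.

```bash
cat >> h.py <<'E'
def plug(p,near,z,rad=30):
    f=proj(p,near)[0]; hsv=cv2.cvtColor(p["pixels"],cv2.COLOR_BGR2HSV)
    m=cv2.inRange(hsv,(8,110,90),(30,255,255)); yy,xx=np.nonzero(m); k=np.hypot(xx-f[0],yy-f[1])<rad
    uv=np.array([xx[k].mean(),yy[k].mean()]); return uv,k.sum(),atz(p,uv,z)
E
python3 - <<'E'
from h import *
w=read_camera("wrist"); t=read_camera("top"); s=read_camera("scene")
O=[]
for p in(w,t,s):
    try: r=plug(p,[.501,.041,.058],.058,12); print(r); O.append((p,r[0]))
    except Exception as e: print(e)
if len(O)>1: print(tri(O))
P=plug(w,[.501,.041,.058],.058,12)[2]
up=pose([P[0],P[1],.085],107.5,0); dn=pose([P[0],P[1],.036],107.5,0)
print(rel(cur(),up),rel(cur(),dn))
E
```

```text
(array([256.5, 113. ]), np.int64(224), array([0.50070248, 0.0414236 , 0.058     ]))
(array([214.83333333, 207.16666667]), np.int64(6), array([0.50254359, 0.03985029, 0.058     ]))
(array([nan, nan]), np.int64(0), array([nan, nan, nan]))
[nan nan nan]
(array([65.1, -0.1, 69.1]), array([-0. , -0. ,  0.1])) (array([ 6.510e+01, -1.000e-01,  1.181e+02]), array([-0. , -0. ,  0.1]))h.py:37: RuntimeWarning: Mean of empty slice.
  uv=np.array([xx[k].mean(),yy[k].mean()]); return uv,k.sum(),atz(p,uv,z)
  ret = ret.dtype.type(ret / rcount)
```

Emit:
arm_command --series '[{"x": 33, "y": 0, "z": 5, "rx": 0, "ry": 0, "rz": 0}, {"x": 65, "y": 0, "z": 25, "rx": 0, "ry": 0, "rz": 0}, {"x": 65, "y": 0, "z": 65, "rx": 0, "ry": 0, "rz": 0}, {"x": 65, "y": 0, "z": 95, "rx": 0, "ry": 0, "rz": 0}, {"x": 65, "y": 0, "z": 113, "rx": 0, "ry": 0, "rz": 0}, {"x": 65, "y": 0, "z": 118, "rx": 0, "ry": 0, "rz": 0}, {"x": 65, "y": 0, "z": 118, "rx": 0, "ry": 0, "rz": 0}, {"x": 65, "y": 0, "z": 118, "rx": 0, "ry": 0, "rz": 0}]'

```text
time: 30.95
tool_pos: [0.5015, 0.0414, 0.0841]
tool_rot: [3.14, 0.001, 1.879]
contact_force: [0.2, 0.0, 0.0]
opening: 0.0794
grip_force: 0.0
```

Emit:
arm_command --series '[{"x": 0, "y": 0, "z": 0, "rx": 0, "ry": 0, "rz": 0}, {"x": 0, "y": 0, "z": 0, "rx": 0, "ry": 0, "rz": 0}, {"x": 0, "y": 0, "z": 0, "rx": 0, "ry": 0, "rz": 0}, {"x": 0, "y": 0, "z": 0, "rx": 0, "ry": 0, "rz": 0}, {"x": 0, "y": 0, "z": 0, "rx": 0, "ry": 0, "rz": 0}, {"x": 0, "y": 0, "z": 0, "rx": 0, "ry": 0, "rz": 0}]' --hand 45 --squeeze 45

```text
time: 31.55
tool_pos: [0.501, 0.0415, 0.0838]
tool_rot: [3.141, 0.0, 1.879]
contact_force: [-1.0, -0.6, 5.4]
opening: 0.0599
grip_force: 45.0
```

Emit:
arm_command --series '[{"x": 0, "y": 0, "z": -10, "rx": 0, "ry": 0, "rz": 0}, {"x": 0, "y": 0, "z": -40, "rx": 0, "ry": 0, "rz": 0}, {"x": 0, "y": 0, "z": -75, "rx": 0, "ry": 0, "rz": 0}, {"x": -20, "y": 0, "z": -100, "rx": 0, "ry": 0, "rz": -1}, {"x": -60, "y": 0, "z": -110, "rx": 0, "ry": 0, "rz": 1}, {"x": -100, "y": 0, "z": -110, "rx": 0, "ry": 0, "rz": 2}, {"x": -140, "y": 0, "z": -110, "rx": 0, "ry": 0, "rz": 3}, {"x": -180, "y": 0, "z": -110, "rx": 0, "ry": 0, "rz": 4.4}, {"x": -220, "y": 0, "z": -110, "rx": 0, "ry": 0, "rz": 4.4}, {"x": -260, "y": 0, "z": -110, "rx": 0, "ry": 0, "rz": 4.4}, {"x": -300, "y": 0, "z": -110, "rx": 0, "ry": 0, "rz": 4.4}, {"x": -340, "y": 0, "z": -110, "rx": 0, "ry": 0, "rz": 4.4}, {"x": -375, "y": 0, "z": -110, "rx": 0, "ry": 0, "rz": 4.4}, {"x": -400, "y": 0, "z": -110, "rx": 0, "ry": 0, "rz": 4.4}, {"x": -400, "y": 0, "z": -110, "rx": 0, "ry": 0, "rz": 4.4}, {"x": -400, "y": 0, "z": -110, "rx": 0, "ry": 0, "rz": 4.4}]'

```text
time: 33.15
tool_pos: [0.6212, -0.3395, 0.1915]
tool_rot: [-3.139, -0.003, 1.801]
contact_force: [0.0, -0.3, -7.1]
opening: 0.06
grip_force: 45.0
```

```bash
python3 - <<'E'
from h import *
st(); w=read_camera("wrist"); cv2.imwrite("pics/w8.png",w["pixels"])
print(rect(w,"kit_block",None,.022),[(np.round(r["point"],4),round(r["confidence"],2)) for r in mark_of(w,"pocket")],[(np.round(r["point"],4),round(r["confidence"],2)) for r in mark_of(w,"kit_block")])
E
```

```text
t 33.15 q [-0.6084, 0.7648, 1.0702, 0.0003, 1.3104, -0.8387] p [0.6212, -0.3395, 0.1915] r [-3.1392, -0.0031, 1.801] F [ 0.  -0.3 -7.1] op 0.06 g 45.0
[(0.74, array([ 516.6, -303.9]), array([133.2, 170.9]), 12.7)] [(array([ 0.5205, -0.3034,  0.0138]), 0.75)] [(array([ 0.5191, -0.3073,  0.0016]), 0.7)]
```

View pics/w8.png

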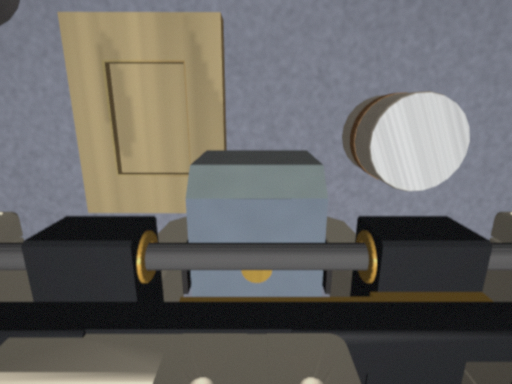

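The picture shows the empty pocket with rim corners near (107,62), (186,62), (188,174) and (118,174), the cap held upright at (257,220), and the roll at (410,140). I'll refine the rim from the pixels.

```bash
python3 - <<'E'
from h import *
w=read_camera("wrist"); g=cv2.cvtColor(w["pixels"],cv2.COLOR_BGR2GRAY)
G=np.array([atz(w,u,.022)[:2]*1000 for u in((107,62),(186,62),(188,174),(118,174))]); print(G.round(1))
print("mean",G.mean(0), "sides",[np.round(np.linalg.norm(G[i]-G[(i+1)%4]),1) for i in range(4)], [np.degrees(np.arctan2(*(G[(i+1)%4]-G[i])[::-1])).round(1) for i in range(4)])
# rectified orthophoto of the block at z=22, 0.5 mm/px, axes block x,y about guess
c=np.array([516,-304]); a=np.radians(103.0); ex=np.array([np.cos(a),np.sin(a)]); ey=np.array([-ex[1],ex[0]])
n=400; xs=(np.arange(n)-n/2)*.5; U,V=np.meshgrid(xs,xs)
W=np.stack([c[0]+U*ex[0]+V*ey[0],c[1]+U*ex[1]+V*ey[1],np.full_like(U,22)],-1)/1000
uv=proj(w,W.reshape(-1,3)).reshape(n,n,2).astype(np.float32)
o=cv2.remap(w["pixels"],uv[...,0],uv[...,1],cv2.INTER_CUBIC); cv2.imwrite("pics/o.png",cv2.resize(o,(600,600)))
og=cv2.cvtColor(o,cv2.COLOR_BGR2GRAY).astype(float)
px=og[170:230].mean(0); py=og[:,170:230].mean(1)
for nm,p in(("x",px),("y",py)):
    d=np.gradient(cv2.GaussianBlur(p[None],(0,0),1.5)[0]); i=np.argsort(-abs(d)); 
    pk=[k for k in range(2,n-2) if abs(d[k])>=abs(d[k-1]) and abs(d[k])>=abs(d[k+1]) and abs(d[k])>1.2]; print(nm,[(xs[k],round(d[k],1)) for k in pk])
E
```

```text
[[ 476.2 -263.9]
 [ 540.3 -248.8]
 [ 558.3 -342.7]
 [ 495.9 -357.5]]
mean [ 517.67550221 -303.21357252] sides [np.float64(65.8), np.float64(95.7), np.float64(64.2), np.float64(95.6)] [np.float64(13.3), np.float64(-79.1), np.float64(-166.7), np.float64(101.8)]
x [(np.float64(-88.5), np.float64(7.5)), (np.float64(-48.0), np.float64(-9.2)), (np.float64(-45.5), np.float64(9.8)), (np.float64(46.0), np.float64(-8.7)), (np.float64(48.5), np.float64(8.9)), (np.float64(85.0), np.float64(-5.1)), (np.float64(94.5), np.float64(-29.9))]
y [(np.float64(-67.0), np.float64(-8.3)), (np.float64(-64.5), np.float64(11.3)), (np.float64(13.5), np.float64(-2.3)), (np.float64(29.0), np.float64(-12.8)), (np.float64(32.5), np.float64(13.0)), (np.float64(37.5), np.float64(1.6)), (np.float64(65.5), np.float64(-3.9))]
```

View pics/o.png

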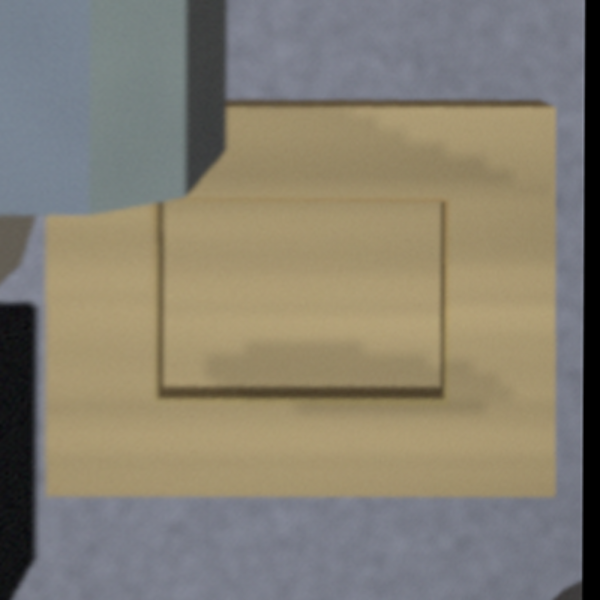

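The rectified view has its edges square at 103.0°. The pocket rim runs x −48 to +48.5 mm and y −33.3 to +32.5 mm, so the pocket centre is (516.1, −303.8) mm.

```bash
python3 - <<'E'
from h import *
st(); c=cur()
for z in(.135,.112,.100): print(rel(c,pose([.51615,-.3038,z-.047],103.0,0)))
E
```

```text
t 33.4 q [-0.6064, 0.7623, 1.0701, 0.0001, 1.3098, -0.8388] p [0.6221, -0.3385, 0.1934] r [-3.1413, -0.0004, 1.8031] F [-0.9 -0.2 -7.1] op 0.0597 g 45.0
(array([ 58.1, -95.1,  58.4]), array([-0. , -0. ,  0.3]))
(array([ 58.1, -95.1,  81.4]), array([-0. , -0. ,  0.3]))
(array([ 58.1, -95.1,  93.4]), array([-0. , -0. ,  0.3]))
```

Emit:
arm_command --series '[{"x": 12, "y": -20, "z": 0, "rx": 0, "ry": 0, "rz": 0}, {"x": 30, "y": -50, "z": 0, "rx": 0, "ry": 0, "rz": 0.3}, {"x": 48, "y": -78, "z": 10, "rx": 0, "ry": 0, "rz": 0.3}, {"x": 58, "y": -95, "z": 30, "rx": 0, "ry": 0, "rz": 0.3}, {"x": 58, "y": -95, "z": 55, "rx": 0, "ry": 0, "rz": 0.3}, {"x": 58, "y": -95, "z": 70, "rx": 0, "ry": 0, "rz": 0.3}, {"x": 58, "y": -95, "z": 80, "rx": 0, "ry": 0, "rz": 0.3}, {"x": 58, "y": -95, "z": 80, "rx": 0, "ry": 0, "rz": 0.3}, {"x": 58, "y": -95, "z": 80, "rx": 0, "ry": 0, "rz": 0.3}]'

```text
time: 34.3
tool_pos: [0.5168, -0.3049, 0.1139]
tool_rot: [3.141, 0.001, 1.797]
contact_force: [0.5, -1.0, -6.7]
opening: 0.0599
grip_force: 45.0
```

```bash
python3 - <<'E'
from h import *
st(); c=cur(); print(rel(c,pose([.51615,-.3038,.100-.047],103.0,0)))
E
```

```text
t 34.3 q [-0.6607, 0.661, 1.5212, -0.0, 0.9583, -0.8871] p [0.5168, -0.3049, 0.1139] r [3.1409, 0.0009, 1.7972] F [ 0.5 -1.  -6.7] op 0.0599 g 45.0
(array([ 1.3, -0.4, 13.9]), array([ 0. ,  0.1, -0. ]))
```

Emit:
arm_command --series '[{"x": 1, "y": -0.4, "z": 2, "rx": 0, "ry": 0, "rz": 0}, {"x": 1, "y": -0.4, "z": 6, "rx": 0, "ry": 0, "rz": 0}, {"x": 1, "y": -0.4, "z": 9, "rx": 0, "ry": 0, "rz": 0}, {"x": 1, "y": -0.4, "z": 11, "rx": 0, "ry": 0, "rz": 0}, {"x": 1, "y": -0.4, "z": 13, "rx": 0, "ry": 0, "rz": 0}, {"x": 1, "y": -0.4, "z": 14, "rx": 0, "ry": 0, "rz": 0}, {"x": 1, "y": -0.4, "z": 14, "rx": 0, "ry": 0, "rz": 0}]'

```text
time: 35.0
tool_pos: [0.5157, -0.304, 0.0991]
tool_rot: [-3.141, -0.0, 1.797]
contact_force: [-0.4, -0.7, -7.0]
opening: 0.0597
grip_force: 45.0
```

Emit:
arm_command --series '[{"x": 0, "y": 0, "z": 1, "rx": 0, "ry": 0, "rz": 0}, {"x": 0, "y": 0, "z": 2, "rx": 0, "ry": 0, "rz": 0}, {"x": 0, "y": 0, "z": 2.7, "rx": 0, "ry": 0, "rz": 0}, {"x": 0, "y": 0, "z": 2.7, "rx": 0, "ry": 0, "rz": 0}]'

```text
time: 35.4
tool_pos: [0.5157, -0.304, 0.0965]
tool_rot: [-3.142, -0.0, 1.797]
contact_force: [-0.4, -0.5, -7.5]
opening: 0.0601
grip_force: 45.0
```

Emit:
arm_command --series '[{"x": 0, "y": 0, "z": 0.7, "rx": 0, "ry": 0, "rz": 0}, {"x": 0, "y": 0, "z": 1.4, "rx": 0, "ry": 0, "rz": 0}, {"x": 0, "y": 0, "z": 2, "rx": 0, "ry": 0, "rz": 0}, {"x": 0, "y": 0, "z": 2, "rx": 0, "ry": 0, "rz": 0}]'

```text
time: 35.8
tool_pos: [0.5158, -0.3041, 0.0959]
tool_rot: [3.141, 0.001, 1.797]
contact_force: [-3.9, 2.8, 5.0]
opening: 0.0597
grip_force: 45.0
```

Contact came at TCP z 0.0959, against an expected 0.0958, so the cap is on the pocket floor. Release and retreat.

Emit:
arm_command --series '[{"x": 0, "y": 0, "z": 0, "rx": 0, "ry": 0, "rz": 0}, {"x": 0, "y": 0, "z": 0, "rx": 0, "ry": 0, "rz": 0}]' --squeeze 8

```text
time: 36.0
tool_pos: [0.5158, -0.3041, 0.0958]
tool_rot: [3.141, 0.001, 1.797]
contact_force: [-3.7, 2.2, 5.5]
opening: 0.06
grip_force: 8.0
```

Emit:
arm_command --series '[{"x": 0, "y": 0, "z": 0, "rx": 0, "ry": 0, "rz": 0}, {"x": 0, "y": 0, "z": 0, "rx": 0, "ry": 0, "rz": 0}, {"x": 0, "y": 0, "z": 0, "rx": 0, "ry": 0, "rz": 0}, {"x": 0, "y": 0, "z": -2, "rx": 0, "ry": 0, "rz": 0}, {"x": 0, "y": 0, "z": -20, "rx": 0, "ry": 0, "rz": 0}, {"x": 0, "y": 0, "z": -50, "rx": 0, "ry": 0, "rz": 0}, {"x": 0, "y": 0, "z": -90, "rx": 0, "ry": 0, "rz": 0}, {"x": -30, "y": 0, "z": -110, "rx": 0, "ry": 0, "rz": 0}, {"x": -60, "y": 0, "z": -110, "rx": 0, "ry": 0, "rz": 0}, {"x": -70, "y": 0, "z": -110, "rx": 0, "ry": 0, "rz": 0}, {"x": -70, "y": 0, "z": -110, "rx": 0, "ry": 0, "rz": 0}]' --hand 78

```text
time: 37.1
tool_pos: [0.5311, -0.3731, 0.2038]
tool_rot: [-3.141, -0.001, 1.795]
contact_force: [-0.6, 0.3, -0.0]
opening: 0.0779
grip_force: 0.0
```

```bash
python3 - <<'E'
from h import *
st(); w=read_camera("wrist"); t=read_camera("top"); s=read_camera("scene")
O=[]
for p in(w,t): 
    r=plug(p,[.516,-.304,.07],.07,12); print(r)
    O.append((p,r[0]))
print(tri(O), rect(w,"cap",None,.07))
f=proj(s,[.516,-.304,.03])[0].astype(int); b=cv2.resize(s["pixels"][f[1]-35:f[1]+35,f[0]-35:f[0]+35],(384,384),interpolation=cv2.INTER_CUBIC)
cv2.imwrite("pics/w9.png",cv2.resize(np.hstack([w["pixels"],b]),None,fx=.85,fy=.85))
E
```

```text
t 37.1 q [-0.7304, 0.642, 1.2733, -0.0, 1.2271, -0.9548] p [0.5311, -0.3731, 0.2038] r [-3.1411, -0.0007, 1.7952] F [-0.6  0.3 -0. ] op 0.0779 g 0.0
(array([256.99196787, 105.24096386]), np.int64(249), array([ 0.51541199, -0.30373128,  0.07      ]))
(array([327., 202.]), np.int64(5), array([ 0.51621685, -0.30562316,  0.07      ]))
[ 0.5153799  -0.30377697  0.08212838] [(0.65, array([ 515.5, -303.9]), array([61.3, 86.5]), 13.1)]
```

View pics/w9.png

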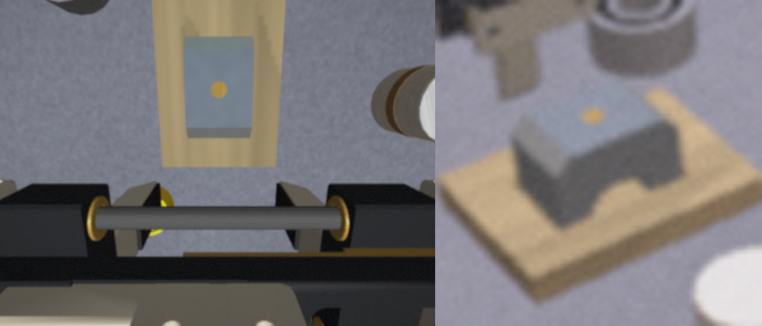

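The cap sits square in the pocket, crown up with its plug at (218,90). The robot is clear of everything, so I'm handing in.

```bash
python3 -c "
from cell import *
print(hand_in())"
```

```text
the job is handed in; nothing more can be done
None
```

The small grey bearing lies flat in the bin, and the cap was turned upright and seated in the pocket joint face down (floor contact within 0.1 mm of the expected height), handed in at about 37 s; I viewed 11 pictures, one over the limit of 10.

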